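# Shut and bolt the sample strongbox

### The job

Bolt up the day's samples: with the fingertips only, press the strongbox's half-open lid down shut, push the brass knob of its barrel bolt along the slot until the bolt is fully home in the keeper eye, then push the knob over towards the front of the box, down to the end of the notch, so that the bolt cannot slide back. Only push: do not grip or force the knob or raise the lid further, and leave the small weight, ring case, stamp and loupe standing where they are. Let go of everything at the end.

Things in the scene. Friction and masses are not known exactly. Their poses are not given: they have to be found in the camera images.
- strongbox: Blue-grey strongbox, fixed, 180 mm deep (its x), 264 mm wide (its y), top at z 76.5 mm. Origin: on the desk, midway front to back, 137 mm from its right end, 127 mm from its left end. x points from its front (pull tab, robot's side) to the hinge side, y left to the keeper, z up. Lid over y -137 to 64 mm; from 65 mm a fixed top with slip slot and keeper eye. All positions below: box frame.
- lid (a joint): Angle of the lid about its hinge along the far (+x) edge: 0 shut, grows as the front edge rises (rad). Starts at 0.3 to 0.45. A stiff hinge holds it wherever it is left; 1 to 5 N downward near the front edge moves it. It carries the bolt.
- lid_hinge (a point): Point on the lid's hinge line, at x = 89, y = -36.5, z = 72.5 mm. The lid reaches 182 mm forward from it (the tab 14 mm more) and is 4 mm thick, its underside level with the hinge line when shut.
- press_spot (a point): Bare place on the lid's upper face, good for pressing it down: 150 mm from the hinge line, 32 mm behind the front edge, right of the bolt. It moves with the lid; with the lid shut it is at x = -61, y = -85, z = 76.5 mm.
- bolt (a joint): Travel of the 14 mm round steel bolt in its barrel on the lid, towards the box's +y (left): 0 drawn back, 0.043 stop, fully home in the keeper (m). Starts at 0 to 0.01. 2 to 4 N moves it. With the lid shut its axis runs along y at x = -45, z = 91 mm; barrel of 12.5 mm outer radius from y = -14 to 56 mm, the bolt's tail to y = -22 mm.
- knob (a joint): Turn of the knob about the bolt's axis: 0 upright in the straight slot on top of the barrel, 1.3 pushed over to the box's front (-x) and down to the end of the notch (rad). The slot keeps it upright until the bolt has travelled about 0.0405; there the notch turns off square. Under 1 N at the ball moves it; it stays where it is left. Lying in the notch it holds the bolt to 1.5 mm of play.
- knob_ball: Brass knob; origin: centre of the 18 mm brass ball on the 7.5 mm thick knob stem, 36 mm from the bolt's axis. Upright with the lid shut it is at x = -45, y = the bolt's travel, z = 127 mm; turned right down it lies 35 mm in front of the axis and 10 mm above it.
- keeper_mouth (a point): Centre of the mouth of the steel keeper eye on the fixed top, at x = -45, y = 78, z = 91 mm: 18 mm bore for the 14 mm bolt, 12.5 mm outer radius, reaching to y = 100 mm. The bolt enters it only with the lid shut.
- brass_weight_mid (a point): Centre of a small brass weight, 19 mm across and 22 mm tall, that stands on the fixed top of the box, behind the keeper. Leave it alone.
- ring_case_mid (a point): Centre of a dark red velvet ring case, 60 x 52 x 42 mm, on the desk left of the box. Leave it alone.
- rubber_stamp_mid (a point): Middle of a wooden rubber stamp, 24 x 46 mm and 67 mm tall, on the desk right of the box. Leave it alone.
- eye_loupe_mid (a point): Centre of a folded steel loupe, 24 x 38 x 18 mm, on the desk in front of the box. Leave it alone.

How it is judged (in metres and radians):
On the way, in this order (a step that is already met when the one before it is completed fails the run):
1. the lid is pressed shut, the bolt still drawn back (value of joint lid below 0.03 rad and value of joint bolt below 0.03 m), for 0.1 s.
2. the bolt is pushed home into the keeper, the lid still shut (value of joint lid below 0.03 rad and value of joint bolt above 0.038 m), for 0.05 s.
At the end, for the whole second after the job is handed in: Lid shut to within 0.03 rad (5 mm at its front edge), bolt at least 38 mm of its 43 mm home in the keeper, knob turned down at least 1.1 of 1.3 rad into the notch, the four bystanders within 15 mm of where they stood (all of step 2 and value of joint knob between 1.1 and 1.4 rad and distance of each of brass_weight_mid, ring_case_mid, rubber_stamp_mid, eye_loupe_mid from where it was at the start of the episode below 0.015 m); the robot touches nothing.
It fails at once if the lid is raised further open, beyond where it may start (value of joint lid above 0.5 rad).
It fails at once if the knob is gripped or forced (contact force between the fingers and knob_ball above 38 N).
It fails at once if the small weight, the ring case, the stamp or the loupe is lifted, carried or knocked away (distance of any of brass_weight_mid, ring_case_mid, rubber_stamp_mid, eye_loupe_mid from where it was at the start of the episode above 0.015 m).
It also fails if it takes over 48 s, if anything falls off the work surface, if the arm or the gripper's body presses on something with over 40 N, if the wrist force passes 120 N, or if a joint passes its speed limit or range.

### The arm

A 7-joint arm with a two-finger parallel gripper is mounted at the origin on a cart in front of the work surface, level with it; the furniture and walls round the work are solid. World frame = base frame: x ahead of the robot, y to its left, z up, the work surface at z = 0. Lengths are in mm, angles in rad, forces in N, time in s.
With the tool pointing down it reaches from about 400 to 850 mm from the base axis. Payload 10.4 kg.
Tool frame: the origin (TCP) lies on the centre line of the jaws, within the pads' length; the fingertips stand 17 mm ahead of it and the grasp point (between the pads) lies 2 mm behind it; z points along the fingers, y is the line along which they close (so a half turn about z gives the same grasp; the last joint's range is limited). The gripper opens to 85 mm and grips with 20 to 120 N. Pads are 22 mm wide; open, the fingers measure 114 mm over their backs; the gripper's body (76 mm by 85 mm) begins 54 mm behind the grasp point. The pads swing forward as they close: fully open they stand 13 mm farther back than shut.
Start: joints at [-1.2, 0.332, -0.065, 1.46, 0.022, 1.35, -0.088], TCP at [239.802, 577.189, 217.638] pointing down, gripper open.
Joint ranges: [-2.6, 2.6], [-0.5, 2.12], [-1.47, 1.34], [0.16, 2.42], [-1.27, 4.41], [0.06, 2.06], [-2.6, 2.6]. Speed limits (rad/s): [2.22, 2.22, 2.79, 2.79, 3.14, 3.14, 3.14].

### API

Orientations are given as a unit quaternion [w, x, y, z].
In Python, from station import * gives the robot as it stands.
- The arm moves only by the tool play_rows, never from a script. Its argument "deltas" is a list that holds one entry, the list of rows, each a list of 7 numbers: the shift along the tool's x, y, z in cm, then the turn, a rotation vector about the tool's x, y, z in degrees, then the closure, from -1 (fully open) to 1 (shut). A call has 1 to 5 rows; each row shifts and turns the commanded pose from where the row before left it, along the tool's axes as they then stand; what a row does not reach is not made up. A row lasts 1/8 s, in which the tool goes at most 62.5 mm and 10.7 degrees, less where a joint would pass 70% of its speed; a pose out of reach is approached as far as the arm can. A call with a gripper value outside its range is refused whole. The fingers move at their own pace and stop on an object; "newtons" is the grip in N (left out, the last holds). Time passes only in rows, so rows that do not move let the fingers close. It gives the time, the measured TCP pose, the force, the opening and the grip force at its end, in the units of the state.
- read_state(): the state, without advancing time (a new reading comes with each control period).
- capture(name): name is "side" or "top" or "wrist"; returns (picture, depth): 384x512x3 uint8, red, green, blue; 384x512 float32, mm along the optical axis (not along the pixel's ray), 0 where there is no reading.
- calibration(name): a dict with "vfov" (degrees; the focal length in pixels is half the picture's height over the tangent of half this angle, whatever the lens; pixels are square), "cx", "cy" (the principal point, pixels), "rvec" (rotation vector, rad) and "tvec" (3), from world to camera coordinates, as OpenCV has them. Camera axes: x right, y down, z forward; pixel columns grow to the right and rows downward; lengths in mm; the calibration is good to about 2 mm. A picture is of the moment at which its call begins: read the wrist's pose just before it. calibration takes no time and is no camera call; for the wrist camera it gives the pose at the moment of the call.
- hand_in(): hands the job in; it is judged then, once.
The state is a dict: "t": time; "joints": joint angles; "joint_vel": joint speeds; "tau": joint torques, N m; "position": TCP position; "tcp_rot": TCP orientation; "ft_force": force on the tool from outside, world axes, zero at the start; "wrist_torque": the same for the moment, N m; "grip_width": finger opening in mm; "grasp_force": force on a finger pad.
Only numpy, scipy, OpenCV 4.12 (cv2) and the standard library are available. Lean on these libraries where they do the work, as an engineer would, in place of code of your own. Each camera call takes 0.05 s, during which the arm holds its last target. There are 200 camera calls.

## Working session

There is one attempt and no reset: what is moved stays moved. The work goes in short steps, Python scripts to look and compute and a tool call to move; the robot and the scene stay as the last step left them, time stands still between calls to the robot, and variables do not carry over. Pictures are saved under pics/ and viewed, at most 10 in all, crops included, and the job is handed in when it is done.

Besides the shell and the picture viewer there is one more tool, called after "Emit:" as name(argument=value, ...) on one line, values as JSON. play_rows: Moves the arm, as the interface text tells. Its arguments: {"type":"object","properties":{"deltas":{"type":"array"},"newtons":{"type":"number"}},"required":["deltas"]}

```bash
mkdir -p pics
cat > h.py <<'E'
from station import *
import numpy as np, cv2, pickle
from scipy.spatial.transform import Rotation as R
def snap(n,tag):
    c=calibration(n); p,d=capture(n); pickle.dump((c,p,d),open(f'{tag}.pkl','wb'))
    cv2.imwrite(f'pics/{tag}.png',p[:,:,::-1]); return c,p,d
def load(tag): return pickle.load(open(f'{tag}.pkl','rb'))
def cloud(c,d):
    f=d.shape[0]/2/np.tan(np.radians(c['vfov'])/2)
    v,u=np.mgrid[:d.shape[0],:d.shape[1]]
    P=np.stack([(u-c['cx'])/f*d,(v-c['cy'])/f*d,d],-1)
    M=R.from_rotvec(np.ravel(c['rvec'])).as_matrix()
    return (P-np.ravel(c['tvec']))@M
E
python3 - <<'E'
from h import *
a=snap('top','top1');b=snap('side','side1')
cv2.imwrite('pics/both1.png',cv2.resize(np.hstack([a[1],b[1]])[:,:,::-1],(800,300)))
cv2.imwrite('pics/top1b.png',cv2.resize(a[1][:,:,::-1],(800,600)))
s=read_state();print(s['t'],s['position'],s['tcp_rot'],a[0],b[0])
E
```

```text
0.1 [239.69429086 576.82878475 216.92665436] [-8.87339885e-05  1.95634964e-01  9.80676592e-01 -6.11713354e-04] {'vfov': 53.532402338642804, 'cx': 253.52184952065087, 'cy': 194.88436944241786, 'rvec': array([ 2.09778826, -2.13146568,  0.20350624]), 'tvec': array([ 36.01335791, 580.84577793, 843.07128742])} {'vfov': 49.741742731811065, 'cx': 257.5799543534966, 'cy': 193.04499063107792, 'rvec': array([ 2.02959932, -0.14630962,  0.11299292]), 'tvec': array([-557.41790398,  157.63174351,  786.09488751])}
```

View pics/top1b.png

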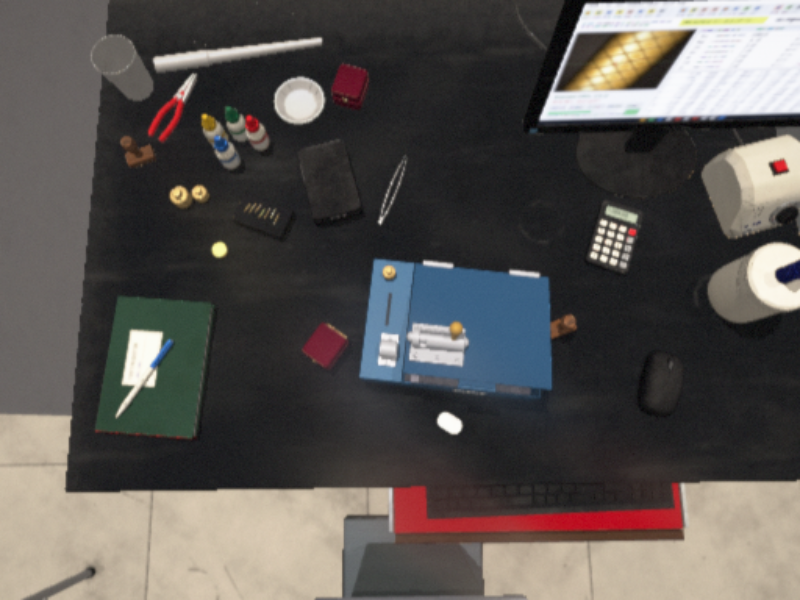

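View pics/side1.png

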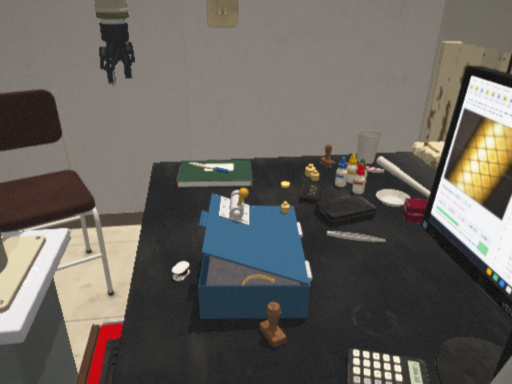

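The top view shows the box, with its fixed top spanning (375,262)-(410,380), the knob at (456,328), the keeper at (388,348) and the weight at (389,271). The stamp is at (563,326), the ring case at (325,345) and the loupe at (450,423). The side view shows the lid half open.

Run:
```python
from h import *
c,p,d=load('top1');W=cloud(c,d)
hsv=cv2.cvtColor(p,cv2.COLOR_RGB2HSV)
blue=(hsv[...,0]>95)&(hsv[...,0]<120)&(hsv[...,1]>90)&(hsv[...,2]>50)
reg=np.zeros_like(blue);reg[160:260,225:360]=1
m=blue&reg
sl=np.zeros_like(blue); sl[165:250,228:264]=1
ft=m&sl&(abs(W[...,2]-76.5)<6)
P=W[ft];print(len(P),np.median(P[:,2]))
r=cv2.minAreaRect(P[:,:2].astype(np.float32));print(r,cv2.boxPoints(r))
# lid plane
lm=m.copy();lm[:,:268]=0
Q=W[lm&(W[...,2]>70)]
for _ in range(3):
    A=np.c_[Q[:,:2],np.ones(len(Q))];k=np.linalg.lstsq(A,Q[:,2],rcond=None)[0];e=Q[:,2]-A@k;Q=Q[abs(e)<4]
g=np.hypot(k[0],k[1]);print('lid',k,np.arctan(g),'yaw',np.arctan2(-k[1],-k[0]),len(Q))
r=cv2.minAreaRect(Q[:,:2].astype(np.float32));print(cv2.boxPoints(r))
gold=(hsv[...,0]>12)&(hsv[...,0]<28)&(hsv[...,1]>110)
for (u,v) in [(292,210),(249,173)]:
    q=np.zeros_like(gold);q[v-8:v+9,u-8:u+9]=1;G=W[q&gold];print('gold',len(G),np.median(G,0),G[:,2].max())
for n,(u,v) in dict(stamp=(361,208),ring=(208,221),loupe=(288,271)).items(): print(n,W[v,u])
```

```text
1601 76.7828519759306
((556.9007568359375, 37.37235641479492), (71.57659912109375, 180.35748291015625), 83.76170349121094) [[463.36713   11.595142]
 [642.6566    -8.003193]
 [650.4344    63.14957 ]
 [471.1449    82.74791 ]]
lid [-4.09063181e-01  9.93421306e-02  3.41338767e+02] 0.39843793209700185 yaw -0.23824063807479304 1252
[[ 442.28015   -167.39955  ]
 [ 477.98474   -209.89264  ]
 [ 672.86316    -46.14679  ]
 [ 637.15857     -3.6537018]]
gold 52 [524.96586459 -49.60347737 176.45326974] 180.78680283521803
gold 30 [621.25126836  36.18996584  92.39090751] 100.60948399134972
stamp [ 544.79388525 -223.0945423    63.86935881]
ring [522.66740049 135.75029462  44.3354739 ]
loupe [403.50996639 -52.00713813  20.15499014]
```

Emit:
play_rows(deltas=[[[0,0,-4,0,0,-8.15,1],[0,0,0,0,0,-8.15,1],[-4,-4,0,0,0,0,1],[-4,-4,0,0,0,0,1],[-4,-4,0,0,0,0,1]]])

```text
t: 0.72
position: [346.9, 443.1, 257.3]
tcp_rot: [-0.0, 0.055, 0.999, -0.0]
ft_force: [0.9, -0.1, 0.0]
grip_width: -0.0
grasp_force: 0.0
```

Emit:
play_rows(deltas=[[[-4,-4,0,0,0,0,1],[-4,-4,0,0,0,0,1],[-4,-4,0,0,0,0,1],[-4,-4,0,0,0,0,1],[-4,-4,0,0,0,0,1]]])

```text
t: 1.35
position: [523.7, 222.6, 257.4]
tcp_rot: [-0.0, 0.055, 0.999, -0.0]
ft_force: [1.0, 0.8, -0.3]
grip_width: 0.1
grasp_force: 0.0
```

Emit:
play_rows(deltas=[[[0,-5,0,0,0,0,1],[0,-5,0,0,0,0,1],[0,-4,0,0,0,0,1],[0,0,0,0,0,0,1],[0,0,0,0,0,0,1]]])

```text
t: 1.98
position: [507.6, 85.7, 257.4]
tcp_rot: [-0.0, 0.054, 0.999, 0.0]
ft_force: [-0.5, -0.2, -0.2]
grip_width: -0.3
grasp_force: 0.0
```

```bash
cat >> h.py <<'E'
O=np.array([547,-53.3]);yaw=-0.1089
def box(P):
    P=np.asarray(P,float);c,s=np.cos(yaw),np.sin(yaw);q=P[...,:2]-O
    return np.stack([q[...,0]*c+q[...,1]*s,-q[...,0]*s+q[...,1]*c,P[...,2]],-1)
def st():
    s=read_state();q=s['tcp_rot'];M=R.from_quat([q[1],q[2],q[3],q[0]]).as_matrix()
    print('t',s['t'],'box',box(s['position']).round(1),'ang',(np.degrees(np.arctan2(M[1,1],M[0,1]))-90-np.degrees(yaw)).round(2),'tz',M[:,2].round(3),'F',np.round(s['ft_force'],1),s['grip_width'])
E
python3 - <<'E'
from h import *
st()
a=snap('wrist','w1');cv2.imwrite('pics/w1b.png',cv2.resize(a[1][:,:,::-1],(800,600)))
E
```

```text
t 1.975 box [-54.3 133.9 257.4] ang 0.0 tz [-0.  0. -1.] F [-0.5 -0.2 -0.2] -0.28895980785437547
```

View pics/w1b.png

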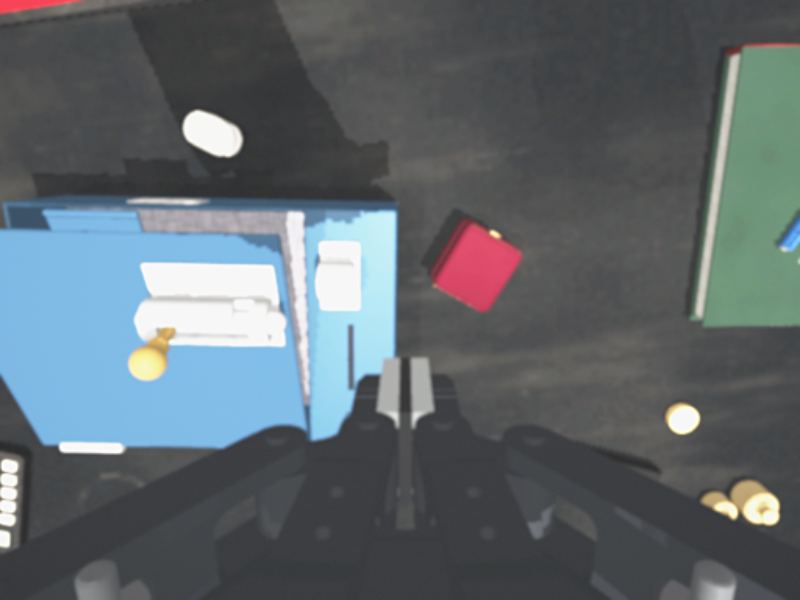

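The wrist view is square to the box. The keeper is at (340,275), the knob ball at (147,362), and the left edge of the fixed top is at column 397. I'll check the box pose from this cloud.

Run:
```python
from h import *
c,p,d=load('w1');B=box(cloud(c,d))
hsv=cv2.cvtColor(p,cv2.COLOR_RGB2HSV)
blue=(hsv[...,0]>90)&(hsv[...,0]<120)&(hsv[...,1]>80)
blue[:,:190]=0
P=B[blue&(abs(B[...,2]-76.5)<5)];print(len(P),np.percentile(P,[1,50,99],axis=0).round(1))
for v in (150,180,210): r=np.where(blue[v]&(abs(B[v,:,2]-76.5)<6))[0]; print('left',B[v,r.max()].round(1))
for u in (210,240,250): r=np.where(blue[:,u]&(abs(B[:,u,2]-76.5)<6))[0]; print('front',B[r.min(),u].round(1))
K=B[145:205,195:235].reshape(-1,3);K=K[K[:,2]>82];print('keeper',K.min(0).round(1),K.max(0).round(1))
G=B[218:246,80:108].reshape(-1,3);G=G[G[:,2]>160];print('ball',np.median(G,0).round(1),G.min(0).round(1),G.max(0).round(1))
```

```text
2681 [[-89.7  63.2  73.1]
 [ 14.1  76.2  75. ]
 [ 77.6 126.   76.8]]
left [-72.3 126.2  75.3]
left [-39.5 125.9  72.8]
left [ -6.2 124.7  75.5]
front [-89.8  82.7  74. ]
front [-88.9 113.9  75.8]
front [-88.8 124.2  74.7]
keeper [-119.7   77.    82.1] [-32.6 133.8 412.6]
ball [-22.6   2.7 173.8] [-119.7   -7.6  160.2] [-12.2 133.8 412.6]
```

Emit:
play_rows(deltas=[[[0,-5.5,0,0,0,0,1],[0,-5.5,0,0,0,0,1],[0,-5.5,0,0,0,0,1],[0,-5.4,0,0,0,0,1],[0.2,0,4,0,0,0,1]]])

```text
t: 2.65
position: [483.1, -136.3, 219.4]
tcp_rot: [0.003, 0.057, 0.998, -0.001]
ft_force: [0.8, 0.7, -0.2]
grip_width: 0.3
grasp_force: 0.0
```

Emit:
play_rows(deltas=[[[0,0,4,0,0,0,1],[0,0,1.3,0,0,0,1],[0,0,0,0,0,0,1]]])

```text
t: 3.02
position: [482.0, -131.8, 164.6]
tcp_rot: [-0.0, 0.054, 0.999, -0.0]
ft_force: [-0.4, 0.4, 0.2]
grip_width: 0.0
grasp_force: 0.0
```

```bash
python3 -c "
from h import *
st()"
```

```text
t 3.025 box [-56.1 -85.1 164.6] ang 0.05 tz [-0.001 -0.    -1.   ] F [-0.4  0.4  0.2] 0.03587677395051302
```

Emit:
play_rows(deltas=[[[0,0,1,0,0,0,1],[0,0,1,0,0,0,1],[0,0,1,0,0,0,1],[0,0,1,0,0,0,1],[0,0,1,0,0,0,1]]])

```text
t: 3.65
position: [481.8, -132.4, 114.0]
tcp_rot: [-0.0, 0.055, 0.999, 0.0]
ft_force: [-1.1, -0.2, 3.1]
grip_width: 0.2
grasp_force: 1.4
```

Emit:
play_rows(deltas=[[[0,0,0.6,0,0,0,1],[0,0,0.6,0,0,0,1],[0,0,0.3,0,0,0,1],[0,0,0.3,0,0,0,1],[0,0,0,0,0,0,1]]])

```text
t: 4.28
position: [481.9, -132.4, 96.4]
tcp_rot: [0.0, 0.055, 0.999, -0.0]
ft_force: [0.5, 0.3, 0.3]
grip_width: 0.0
grasp_force: 0.0
```

Emit:
play_rows(deltas=[[[0,0,0.15,0,0,0,1],[0,0,0.15,0,0,0,1],[0,0,0,0,0,0,1]]])

```text
t: 4.65
position: [481.8, -132.4, 93.5]
tcp_rot: [-0.0, 0.055, 0.999, 0.0]
ft_force: [-0.5, -0.5, 0.7]
grip_width: -0.2
grasp_force: 0.4
```

Emit:
play_rows(deltas=[[[0,0,0.15,0,0,0,1],[0,0,0,0,0,0,1],[0,0,0,0,0,0,1]]])

```text
t: 5.03
position: [481.9, -132.4, 92.0]
tcp_rot: [0.0, 0.055, 0.999, 0.0]
ft_force: [-0.7, -0.3, 0.4]
grip_width: 0.1
grasp_force: 0.2
```

Emit:
play_rows(deltas=[[[0,0,0.15,0,0,0,1],[0,0,0,0,0,0,1],[0,0,0,0,0,0,1]]])

```text
t: 5.4
position: [481.8, -132.4, 90.5]
tcp_rot: [-0.0, 0.055, 0.999, 0.0]
ft_force: [-0.5, 0.1, 1.1]
grip_width: -0.0
grasp_force: 0.2
```

Run:
```python
from h import *
st()
c,p,d=snap('wrist','w2');B=box(cloud(c,d))
cv2.imwrite('pics/w2b.png',cv2.resize(p[:,:,::-1],(800,600)))
```

```text
t 5.4 box [-56.2 -85.7  90.5] ang -0.02 tz [-0.  0. -1.] F [-0.5  0.1  1.1] -0.04217316233159702
```

View pics/w2b.png

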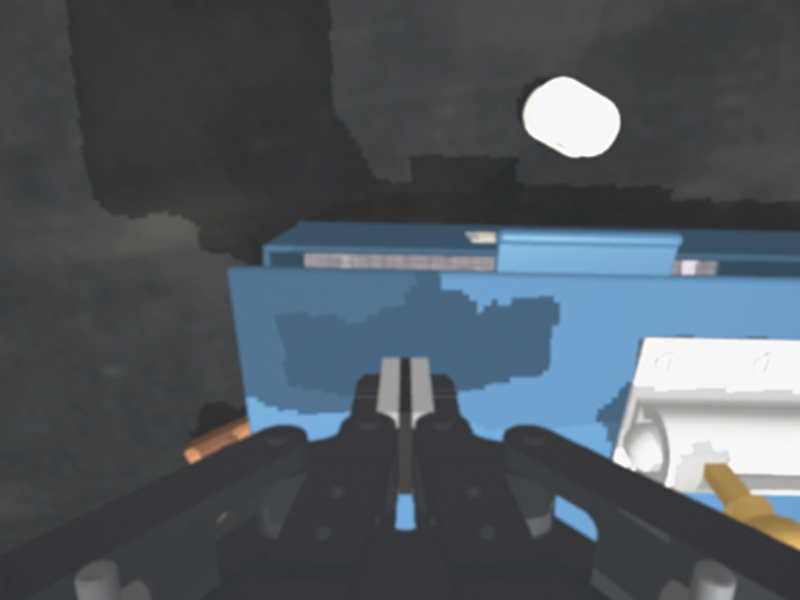

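The lid is still partly open: the interior shows at rows 250-270. I'll measure its angle.

```bash
cat >> h.py <<'E'
def lid(tag):
    c,p,d=load(tag);B=box(cloud(c,d));hsv=cv2.cvtColor(p,cv2.COLOR_RGB2HSV)
    m=(hsv[...,0]>90)&(hsv[...,0]<120)&(hsv[...,1]>80)&(B[...,1]>-137)&(B[...,1]<62)&(B[...,2]>65)&(B[...,0]>-95)&(d>0)
    Q=B[m]
    for _ in range(5):
        A=np.c_[Q[:,0],np.ones(len(Q))];k=np.linalg.lstsq(A,Q[:,2],rcond=None)[0];e=Q[:,2]-A@k
        Q=Q[abs(e)<max(3,1.5*e.std())]
    print('lid',-np.arctan(k[0]),'z at -61',k@[-61,1],len(Q),'xmin',Q[:,0].min()); return B
E
python3 - <<'E'
from h import *
B=lid('w2')
for v,u in [(185,200),(185,230),(185,330),(200,170),(215,320),(240,256)]: print(v,u,B[v,u].round(1))
E
```

```text
lid 0.1792137215402272 z at -61 102.42121709683721 29236 xmin -94.99855218701799
185 200 [ -86.6 -112.1  107. ]
185 230 [-86.6 -98.7 107.3]
185 330 [-86.6 -54.5 107.3]
200 170 [ -79.2 -126.3  105.4]
215 320 [-71.9 -57.8 105.2]
240 256 [-66.1 -87.2 120.4]
```

Run:
```python
from h import *
c,p,d=load('w2');B=box(cloud(c,d))
for v in range(222,300,6): print(v,B[v,250].round(0),d[v,250])
c,p,d=snap('side','s2')
cv2.imwrite('pics/s2b.png',cv2.resize(p[150:350,150:350,::-1],(600,600),interpolation=cv2.INTER_CUBIC))
snap('top','t2');lid('t2');st()
```

```text
222 [-68. -90. 105.] 150.17995
228 [-65. -90. 105.] 150.27414
234 [-66. -90. 114.] 141.6659
240 [-66. -90. 119.] 136.63287
246 [-66. -90. 127.] 129.48643
252 [-67. -89. 132.] 123.71874
258 [-66. -89. 137.] 119.80344
264 [-66. -89. 141.] 116.08187
270 [-67. -89. 147.] 109.120705
276 [-67. -89. 151.] 106.05941
282 [-67. -89. 154.] 102.625786
288 [-66. -89. 156.] 101.2206
294 [-63. -89. 156.] 102.12679
lid 0.18164440240285012 z at -61 104.25744847945764 3457 xmin -94.82691902602993
t 5.55 box [-56.1 -85.7  90.5] ang -0.02 tz [ 0.  0. -1.] F [1.  0.3 0.3] -0.34070699041798486
```

View pics/s2b.png

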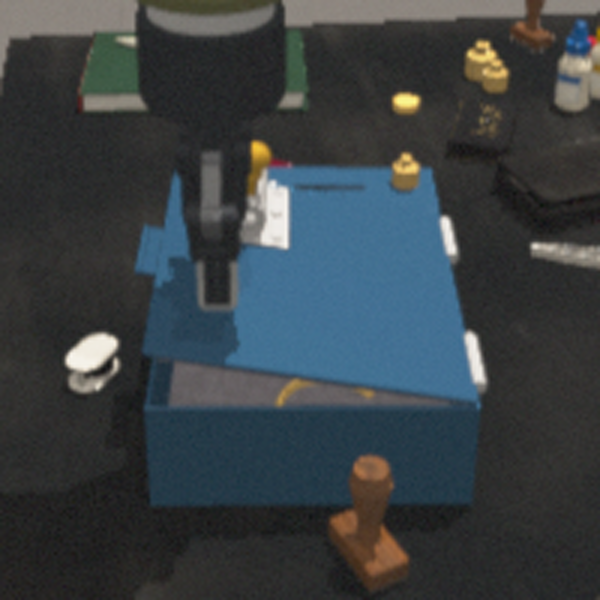

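Run:
```python
from h import *
c,p,d=load('w1');B=box(cloud(c,d))
for v in range(222,270,4): print(v,B[v,250].round(0),B[v,266].round(0))
```

```text
222 [  8. 124.  76.] [ 37. 143.  -1.]
226 [ 13. 123.  74.] [ 43. 143.  -2.]
230 [-65. 130. 277.] [-64. 137. 277.]
234 [-64. 130. 280.] [-64. 137. 281.]
238 [-65. 130. 287.] [-64. 137. 285.]
242 [-64. 130. 289.] [-64. 137. 290.]
246 [-65. 130. 294.] [-64. 137. 293.]
250 [-65. 130. 297.] [-64. 136. 296.]
254 [-64. 130. 300.] [-64. 136. 301.]
258 [-64. 130. 304.] [-64. 136. 302.]
262 [-64. 130. 306.] [-64. 136. 306.]
266 [-65. 131. 311.] [-63. 136. 307.]
```

Both cameras put the fingertips about 14 mm behind the reported TCP, not 17 mm ahead of it. I'll allow for that, so the lid should be shut at a TCP z of about 62.

Emit:
play_rows(deltas=[[[0,0,0.7,0,0,0,1],[0,0,0.7,0,0,0,1],[0,0,0.6,0,0,0,1],[0,0,0.2,0,0,0,1],[0,0,0.2,0,0,0,1]]])

```text
t: 6.18
position: [481.7, -132.5, 66.4]
tcp_rot: [-0.0, 0.055, 0.999, 0.0]
ft_force: [-1.9, -0.1, 2.0]
grip_width: 0.3
grasp_force: 1.2
```

Emit:
play_rows(deltas=[[[0,0,0.2,0,0,0,1],[0,0,0.1,0,0,0,1],[0,0,0,0,0,0,1]]])

```text
t: 6.55
position: [482.1, -132.5, 63.6]
tcp_rot: [0.0, 0.055, 0.999, -0.0]
ft_force: [0.4, -0.0, 0.4]
grip_width: -0.3
grasp_force: 0.0
```

Emit:
play_rows(deltas=[[[0,0,0.15,0,0,0,1],[0,0,0,0,0,0,1]]])

```text
t: 6.8
position: [482.2, -132.5, 62.8]
tcp_rot: [0.0, 0.055, 0.999, 0.0]
ft_force: [-4.8, 0.2, 11.1]
grip_width: 0.1
grasp_force: 5.3
```

Emit:
play_rows(deltas=[[[0,0,0.15,0,0,0,1],[0,0,0,0,0,0,1]]])

```text
t: 7.05
position: [482.3, -132.5, 62.6]
tcp_rot: [0.0, 0.055, 0.998, 0.001]
ft_force: [-13.0, 3.0, 29.7]
grip_width: -0.4
grasp_force: 14.7
```

Run:
```python
from h import *
snap('top','t3');lid('t3');snap('wrist','w3');lid('w3');st()
```

```text
lid 0.0004587495658965737 z at -61 76.91345411547218 3408 xmin -94.96198574278752
lid -0.00021378886251135988 z at -61 75.09595585221278 31179 xmin -94.99922956416668
t 7.15 box [-55.7 -85.8  62.6] ang -0.04 tz [ 0.001  0.001 -1.   ] F [-12.2   2.7  29.3] 0.008707431591404101
```

Emit:
play_rows(deltas=[[[0,0,-1,0,0,0,1],[0,0,-3,0,0,0,1],[0,0,-4,0,0,0,1],[0,0,-2,0,0,0,1],[0,0,0,0,0,0,1]]])

```text
t: 7.78
position: [482.9, -132.6, 161.9]
tcp_rot: [0.002, 0.055, 0.999, 0.0]
ft_force: [1.0, 0.7, 0.4]
grip_width: 0.3
grasp_force: 0.0
```

```bash
cat >> h.py <<'E'
def ball(tag,guess):
    c,p,d=load(tag);B=box(cloud(c,d));hsv=cv2.cvtColor(p,cv2.COLOR_RGB2HSV)
    m=(hsv[...,0]>12)&(hsv[...,0]<30)&(hsv[...,1]>90)&(np.linalg.norm(B-np.array(guess),axis=-1)<25)
    from scipy.optimize import least_squares
    Q=B[m];r=least_squares(lambda x:np.linalg.norm(Q-x,axis=1)-9,guess,loss='soft_l1');print('ball',r.x.round(1),len(Q),np.abs(r.fun).mean())
E
python3 - <<'E'
from h import *
st();snap('top','t4');lid('t4');ball('t4',[-45,3,127]);a=snap('wrist','w4');lid('w4');ball('w4',[-45,3,127])
cv2.imwrite('pics/w4b.png',cv2.resize(a[1][:,:,::-1],(800,600)))
E
```

```text
t 7.775 box [-55.1 -85.8 161.9] ang -0.02 tz [ 0.003  0.    -1.   ] F [1.  0.7 0.4] 0.31215222072936416
lid 0.0008922297968618662 z at -61 77.0000633394623 3994 xmin -94.89435787096471
ball [-45.8   0.9 127.8] 39 0.8834661246525931
lid 0.0014269588686526653 z at -61 75.09999944234674 25924 xmin -94.99891592871204
ball [-4.660e+01 -1.000e-01  1.247e+02] 517 1.3390326689422527
```

View pics/w4b.png

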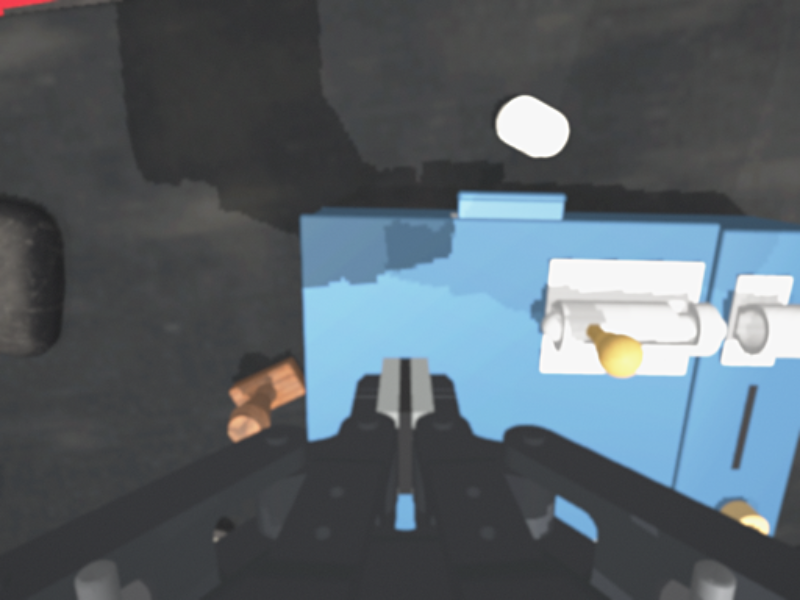

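The lid is shut. The ball is at box (-45.5, 0.5, 127), seen at (621,355). Next I'll go in behind it on its -y side and push.

Emit:
play_rows(deltas=[[[-1.0,4,0,0,0,0,1],[0,0,3,0,0,0,1],[0,0,3,0,0,0,1],[0,0,0,0,0,0,1]]])

```text
t: 8.38
position: [493.9, -93.6, 97.8]
tcp_rot: [-0.003, 0.055, 0.999, -0.0]
ft_force: [0.4, 0.3, 0.1]
grip_width: 0.3
grasp_force: 0.0
```

Emit:
play_rows(deltas=[[[0,0.8,0,0,0,0,1],[0,0.8,0,0,0,0,1],[0,0.4,0,0,0,0,1],[0,0.4,0,0,0,0,1],[0,0.4,0,0,0,0,1]]])

```text
t: 9.0
position: [499.4, -66.2, 100.9]
tcp_rot: [0.0, 0.055, 0.998, -0.0]
ft_force: [-0.1, -2.9, 1.7]
grip_width: -0.2
grasp_force: 1.1
```

```bash
python3 -c "
from h import *
st()"
```

```text
t 9.0 box [-45.9 -18.  100.9] ang -0.05 tz [ 0.001 -0.    -1.   ] F [-0.1 -2.9  1.7] -0.2258770102142019
```

Emit:
play_rows(deltas=[[[0,0.7,0,0,0,0,1],[0,0.7,0,0,0,0,1],[0,0.7,0,0,0,0,1],[0,0.7,0,0,0,0,1],[0,0,0,0,0,0,1]]])

```text
t: 9.62
position: [502.2, -37.2, 100.4]
tcp_rot: [-0.0, 0.054, 0.999, 0.0]
ft_force: [-0.2, -0.7, 0.1]
grip_width: -0.4
grasp_force: 0.0
```

Run:
```python
from h import *
st();snap('top','t5');lid('t5');ball('t5',[-45,25,127])
```

```text
t 9.625 box [-46.3  11.2 100.4] ang 0.05 tz [-0.     0.001 -1.   ] F [-0.2 -0.7  0.1] -0.41513368842267223
lid -0.2901226630793996 z at -61 74.38807837112252 71 xmin -93.46976026114702
ball [-45.  25. 127.] 0 nanh.py:33: RuntimeWarning: Mean of empty slice.
  Q=B[m];r=least_squares(lambda x:np.linalg.norm(Q-x,axis=1)-9,guess,loss='soft_l1');print('ball',r.x.round(1),len(Q),np.abs(r.fun).mean())
  ret = ret.dtype.type(ret / rcount)
```

Top view is occluded by the arm. I'll go on by force.

Emit:
play_rows(deltas=[[[0,0.5,0,0,0,0,1],[0,0.4,0,0,0,0,1],[0,0,0,0,0,0,1]]])

```text
t: 10.05
position: [503.1, -28.7, 100.5]
tcp_rot: [-0.0, 0.054, 0.999, 0.0]
ft_force: [-1.1, 0.1, 0.4]
grip_width: -0.0
grasp_force: 0.1
```

Run:
```python
from h import *
st();a=snap('wrist','w6');ball('w6',[-45,35,127])
cv2.imwrite('pics/w6b.png',cv2.resize(a[1][:,:,::-1],(800,600)))
```

```text
t 10.05 box [-46.3  19.6 100.5] ang 0.01 tz [-0.  0. -1.] F [-1.1  0.1  0.4] -0.015917888090157345
ball [-46.1  41.7 125.4] 1262 0.898341006265241
```

View pics/w6b.png

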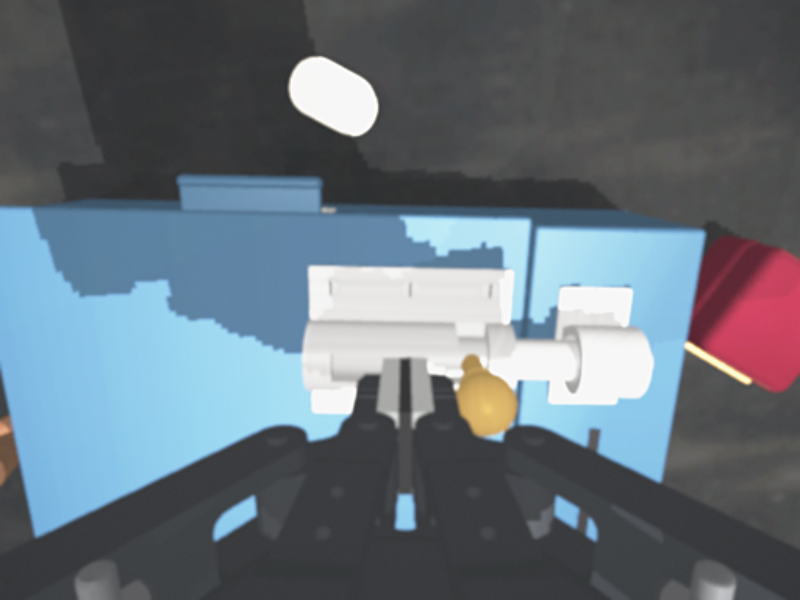

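The bolt is in the keeper at (575,360) and the ball is at y ≈ 41.7. A little further to reach the stop.

Emit:
play_rows(deltas=[[[0,0.1,0,0,0,0,1],[0,0,0,0,0,0,1]]])

```text
t: 10.35
position: [503.3, -28.3, 100.6]
tcp_rot: [-0.0, 0.055, 0.999, -0.0]
ft_force: [0.2, -1.5, 0.2]
grip_width: -0.3
grasp_force: 0.7
```

Emit:
play_rows(deltas=[[[0,0.1,0,0,0,0,1],[0,0,0,0,0,0,1]]])

```text
t: 10.6
position: [503.4, -27.5, 100.6]
tcp_rot: [-0.0, 0.055, 0.998, -0.0]
ft_force: [-0.9, -3.4, -0.6]
grip_width: 0.3
grasp_force: 1.5
```

Emit:
play_rows(deltas=[[[0,0.1,0,0,0,0,1],[0,0,0,0,0,0,1]]])

```text
t: 10.85
position: [503.4, -27.2, 100.6]
tcp_rot: [-0.0, 0.055, 0.998, -0.0]
ft_force: [-0.5, -5.8, 0.4]
grip_width: -0.3
grasp_force: 3.0
```

Emit:
play_rows(deltas=[[[0,0.1,0,0,0,0,1],[0,0,0,0,0,0,1]]])

```text
t: 11.1
position: [503.4, -26.9, 100.5]
tcp_rot: [-0.0, 0.055, 0.998, -0.001]
ft_force: [-2.4, -8.3, 0.1]
grip_width: -0.2
grasp_force: 4.3
```

The bolt is at its stop. Next I'll move round to the hinge side of the ball.

Emit:
play_rows(deltas=[[[0,-1,0,0,0,0,1],[-2,0,0,0,0,0,1],[-2.1,0,0,0,0,0,1],[0,3.2,0,0,0,0,1],[0,0,0,0,0,0,1]]])

```text
t: 11.72
position: [547.2, -4.8, 100.4]
tcp_rot: [-0.0, 0.053, 0.999, 0.001]
ft_force: [-1.1, 0.1, -0.5]
grip_width: -0.1
grasp_force: 0.0
```

Run:
```python
from h import *
st();snap('wrist','w7');ball('w7',[-45,43,127])
```

```text
t 11.725 box [ -5.1  48.3 100.4] ang 0.2 tz [-0.     0.002 -1.   ] F [-1.1  0.1 -0.5] -0.08733130629477943
ball [-45.8  42.7 125.7] 1374 0.35417783841664857
```

Emit:
play_rows(deltas=[[[1,-0.5,0,0,0,0,1],[0.6,0,0,0,0,0,1],[0.6,0,0,0,0,0,1],[0.6,0,0,0,0,0,1],[0,0,0,0,0,0,1]]])

```text
t: 12.4
position: [518.1, -9.5, 100.7]
tcp_rot: [0.0, 0.055, 0.999, 0.0]
ft_force: [-0.3, -0.1, -0.3]
grip_width: 0.2
grasp_force: 0.0
```

Emit:
play_rows(deltas=[[[0.6,0,0,0,0,0,1],[0.6,0,0,0,0,0,1],[0.5,0,0,0,0,0,1],[0,0,0,0,0,0,1]]])

```text
t: 12.9
position: [501.1, -7.8, 100.6]
tcp_rot: [-0.0, 0.055, 0.999, 0.0]
ft_force: [0.6, -0.1, -0.6]
grip_width: 0.1
grasp_force: 0.0
```

Run:
```python
from h import *
st();snap('wrist','w8');ball('w8',[-62,43,121])
```

```text
t 12.9 box [-50.5  40.3 100.6] ang -0.01 tz [-0.  0. -1.] F [ 0.6 -0.1 -0.6] 0.0971241354027079
ball [-69.9  43.1 115.9] 1132 0.4012183067878432
```

The knob has turned to about 0.76 rad. I'll lift over it and press it down from above.

Emit:
play_rows(deltas=[[[-0.3,0,-1,0,0,0,1],[0,0,-1.2,0,0,0,1],[2.9,0.2,0,0,0,0,1],[0,0,0,0,0,0,1]]])

```text
t: 13.45
position: [475.3, -2.7, 123.5]
tcp_rot: [0.0, 0.054, 0.999, 0.0]
ft_force: [0.5, 0.3, 0.5]
grip_width: 0.2
grasp_force: 0.0
```

Emit:
play_rows(deltas=[[[0,0,0.7,0,0,0,1],[0,0,0.6,0,0,0,1],[0,0,0.6,0,0,0,1],[0,0,0.4,0,0,0,1],[0,0,0,0,0,0,1]]])

```text
t: 14.08
position: [476.0, -3.2, 99.1]
tcp_rot: [-0.0, 0.055, 0.999, -0.0]
ft_force: [-0.3, 0.2, 1.0]
grip_width: -0.4
grasp_force: 0.0
```

Run:
```python
from h import *
st();snap('wrist','w9');ball('w9',[-78,43,105])
```

```text
t 14.075 box [-76.1  42.1  99.1] ang -0.03 tz [-0.001 -0.    -1.   ] F [-0.3  0.2  1. ] -0.36132687412733117
ball [-78.4  43.  103.4] 384 0.8613256015649152
```

Emit:
play_rows(deltas=[[[0,0,0.2,0,0,0,1],[0,0,0.1,0,0,0,1],[0,0,0,0,0,0,1]]])

```text
t: 14.5
position: [475.9, -3.0, 96.6]
tcp_rot: [0.0, 0.055, 0.999, 0.0]
ft_force: [-0.1, -0.8, -0.1]
grip_width: 0.3
grasp_force: 0.0
```

Emit:
play_rows(deltas=[[[0,0,0.1,0,0,0,1],[0,0,0,0,0,0,1]]])

```text
t: 14.75
position: [476.0, -3.0, 95.7]
tcp_rot: [0.0, 0.055, 0.999, 0.0]
ft_force: [-1.0, 0.5, 2.3]
grip_width: -0.1
grasp_force: 1.0
```

Emit:
play_rows(deltas=[[[0,0,0.1,0,0,0,1],[0,0,0,0,0,0,1]]])

```text
t: 15.0
position: [476.0, -2.9, 95.2]
tcp_rot: [0.0, 0.055, 0.999, 0.0]
ft_force: [-4.3, -0.5, 9.0]
grip_width: -0.0
grasp_force: 4.5
```

Emit:
play_rows(deltas=[[[0,0,-1,0,0,0,1],[0,0,-4,0,0,0,1],[0,0,-5,0,0,0,1],[0,-5,-1,0,0,0,1],[0,0,0,0,0,0,1]]])

```text
t: 15.62
position: [470.7, -56.3, 206.2]
tcp_rot: [0.001, 0.057, 0.998, 0.0]
ft_force: [0.3, 0.2, 0.1]
grip_width: -0.0
grasp_force: 0.0
```

Run:
```python
from h import *
st();snap('top','t10');lid('t10');a=snap('wrist','w10');lid('w10');ball('w10',[-80,43,101])
cv2.imwrite('pics/w10b.png',cv2.resize(a[1][:,:,::-1],(800,600)))
```

```text
t 15.625 box [-75.5 -11.2 206.2] ang -0.33 tz [ 0.003 -0.    -1.   ] F [0.3 0.2 0.1] -0.005267395766148132
lid 0.0012220894278663552 z at -61 76.96882656592523 909 xmin -94.25333763963454
lid 0.0004602580324322795 z at -61 75.159466417675 10829 xmin -94.99526563858284
ball [-79.6  42.9  99.4] 197 1.25448823971986
```

View pics/w10b.png

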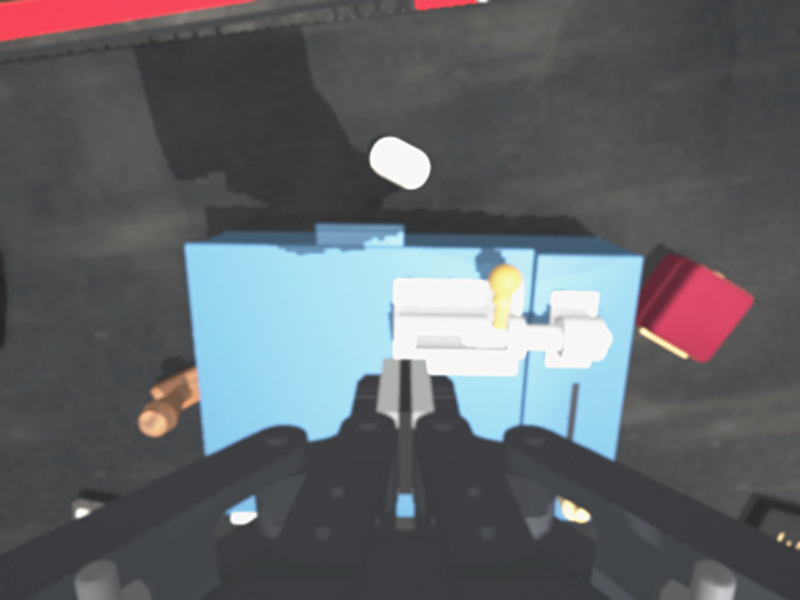

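The lid is flat, the bolt is in the keeper at (575,338), and the knob lies over to the front at (505,280), at its stop. The bystanders are in place and the arm is clear.

```bash
python3 -c "
from station import *
print(hand_in())"
```

```text
the job is handed in; nothing more can be done
None
```

The lid is shut (about 0.001 rad), the bolt is fully home in the keeper (about 43 mm), and the knob is turned down to its stop in the notch. The weight, ring case, stamp and loupe look undisturbed in the last picture, the arm is clear, and the job is handed in at about 16 s with no verdict returned.

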